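Clamp the glued pagoda in its jig

TASK

Two gluing jigs with toggle clamps lie on the stall table; one has a little pagoda on a wooden base lying loose on its deck, the other is empty. First push that base with your fingertips along the deck until its whole far edge sits flush against the jig's fence, about centred under the clamp, and then push the same jig's clamp lever over past centre, towards the base, so that it snaps down and holds it. Only push: pick nothing up, leave the empty jig's lever open, and do not disturb the other goods.

Things in the scene. Friction and masses are not known exactly. Their poses are not given: they have to be found in the camera images.
- jig: The jig to use: grey laminate deck 240 x 140 x 12 mm fixed on the table (x -160 to 80, y -70 to 70 mm); origin at table height under the middle of the fence face, x from the open near end to the fence. Fence: bar at x 0 to 12, y -55 to 55 mm, 22 mm high above the deck. Behind it a steel bracket with a toggle clamp lever.
- jig_fence (a point): Point on the deck's top (12 mm above the table) at the middle of the fence's front face. Axes as the jig's: x horizontal into the fence (the way to push the base), y along the fence, z up.
- jig_pivot (a point): Hinge point of the clamp lever, 25 mm behind the fence face and 52 mm above the table; the hinge runs along the jig's y.
- clamp (a joint): Clamp lever angle, rad, growing as the handle goes over towards the base (jig's -x). 0: open, handle leaning 35 degrees away from the base. A spring holds it there; past 0.61 (handle upright) it snaps over by itself. About 4 N at the knob starts it. About 1.22 with its pad on the 15 mm base, handle 35 degrees towards the base; stop at 1.37 with nothing under the pad.
- clamp_knob (a point): Centre of the black ball knob (26 mm) on the lever's 10 mm thick steel handle, 95 mm from the hinge. Open: 54 mm behind the hinge, 78 mm above it, 130 mm above the table; 147 mm at the top of its arc; closed: 54 mm before the hinge. The arm with the rubber pad is on the base's side of the handle; closed, the pad presses 22 mm before the fence.
- panel: Light wooden base 80 (x) x 90 (y) x 15 mm, about 90 g, origin at the centre of its underside, with a wooden pagoda glued on (26 mm square, 43 mm high, centred at x = -15 mm). Lies loose on the jig's deck, 15 to 45 mm short of the fence and a little askew.
- panel_left (a point): On the far edge of the base (+40 mm in x), 40 mm to its left (+y), at half its thickness; must come up to the fence face.
- panel_right (a point): The same on the right (-y).
- panel_near (a point): Middle of the base's near edge (x = -40 mm), at half its thickness (7.5 mm above the deck): the face to push.
- spare: The empty jig, same as the other: grey laminate deck 240 x 140 x 12 mm fixed on the table (x -160 to 80, y -70 to 70 mm); origin at table height under the middle of the fence face, x from the open near end to the fence. Fence: bar at x 0 to 12, y -55 to 55 mm, 22 mm high above the deck. Behind it a steel bracket with a toggle clamp lever.
- spare_clamp (a joint): Lever of the empty jig's clamp, values as for the other; stays at 0 (open).
- cat: Bystander: wooden cat figurine 30 x 22 x 43 mm, standing on the back left corner of the jig, beside the lever; origin at its foot.
- cat2: Bystander: the like in black, on the empty jig.
- tree: Bystander: toy tree 80 mm tall, 36 mm wide, between the two jigs on the robot's side; origin at its foot.
- glue: Bystander: white glue bottle 48 mm wide, 120 mm tall, beyond and between the jigs; origin at its foot.
- boat: Bystander: toy sailing boat 50 x 20 x 64 mm, left of the jigs; origin at its foot.
- tower: Bystander: pagoda figurine on a 50 mm base, 51 mm tall, right of the jigs; origin at its foot.
- mug: Bystander: blue cup 68 mm wide, 80 mm tall, right of the jigs; origin at its foot.
There are look-alikes about, which are no part of the job. What is shaped like the panel but green or turquoise is not meant.

How it is judged:
By the outcome, as a careful person would: the job done as asked, in the order asked, and still so for the second after the job is handed in, with the robot touching nothing.
It also fails if it takes over 59 s, if anything falls off the work surface, if the arm or the gripper's body presses on something with over 40 N, if the wrist force passes 120 N, or if a joint passes its speed limit or range.

ROBOT

A 6-joint arm with a two-finger parallel gripper is mounted at the origin on the work surface. World frame = base frame: x ahead of the robot, y to its left, z up, the work surface at z = 0. Lengths are in m, angles in rad, forces in N, time in s.
With the tool pointing down it reaches from about 0.375 to 0.9 m from the base axis. Payload 3.1 kg.
Tool frame: the origin (TCP) lies between the finger pads; the fingertips stand 22 mm ahead of it and the grasp point (between the pads) lies 3 mm ahead of it; z points along the fingers, y is the direction in which the jaws open and shut (so a half turn about z gives the same grasp; the last joint's range is limited). The gripper opens to 87 mm and grips with 3 to 60 N. Pads are 19 mm wide; open, the fingers measure 117 mm over their backs; the gripper's body (75 mm by 190 mm) begins 51 mm behind the grasp point.
Start: joints at [0.974, 0.527, 1.433, -0, 1.181, -0.178], TCP at [0.254, 0.571, 0.245] pointing down, gripper open.
Joint ranges: [-3.08, 3.08], [-0.75, 2.2], [0.22, 2.44], [-1.43, 4.57], [0, 2.65], [-2.85, 2.85]. Speed limits (rad/s): [2.79, 2.79, 3.14, 3.14, 3.14, 3.14].

INTERFACE

Orientations are given as a unit quaternion [x, y, z, w].
In Python, from rig import get_obs, camera, get_calibration, hand_in, search_frame gives the robot as it stands.
- The arm moves only by the shell command python3 -m jog 'ROWS' [FORCE]. ROWS is JSON, a list of rows, each an object with "grip": the closure in counts, from 0 (fully open) to 255 (shut); "travel": the shift along the world's x, y, z in cm, a list of three; "twist": the turn about the world's z in degrees. A call has 1 to 8 rows; each row shifts and turns the commanded pose from where the row before left it; what a row does not reach is not made up. A row lasts 1/10 s, in which the tool goes at most 50 mm and 8.59 degrees, less where a joint would pass 70% of its speed; a pose out of reach is approached as far as the arm can. A call is refused whole if a number of a shift passes 5 or a number of a turn 8.59, either way. A call with a gripper value outside its range is refused whole. The fingers move at their own pace and stop on an object; FORCE is the grip in N (left out, the last holds). Time passes only in rows, so rows that do not move let the fingers close. It gives the time, the measured TCP pose, the force and the opening at its end, in the units of the state.
- get_obs(): the state, without advancing time (a new reading comes with each control period).
- camera(name): name is "side" or "top"; returns the picture (420x560x3 uint8, red, green, blue); there is no depth.
- get_calibration(name): a dict with "fx", "fy", "cx", "cy" (pixels), "R" (3x3) and "t" (3): a world point X has camera coordinates R X + t. Camera axes: x right, y down, z forward; pixel columns grow to the right and rows downward; lengths in m; the calibration is good to about 2 mm. A picture is of the moment at which its call begins. get_calibration takes no time and is no camera call.
- hand_in(): hands the job in, once; it reports no verdict.
Trained networks look in the newest picture that a camera, given by its name, has taken for a name from the list of things; names that differ only in an ending like _2 or _b are one class to them, and where a whole thing is asked for, a point or a joint stands for the part that bears it (a point fixed in the world has none). Each returns a list of dicts, best first, with "p" (0 to 1); they miss things now and then, are a little off and sometimes report something else, mostly with a low value. They report only what shows in the picture. A call takes as long as a camera call. They do not tell look-alikes from the thing itself.
- search_frame(target, camera): "at" ([x, y, z] in m, in world coordinates, good to about 4 mm: the middle of the surface that is visible of it).
The state is a dict: "time": time; "q": joint angles; "joint_velocities": joint speeds; "joint_torque": joint torques, N m; "position": TCP position; "tool_rot": TCP orientation; "ft_force": force on the tool from outside, world axes, zero at the start; "moment": the same for the moment, N m; "grip_width": finger opening in m.
Only numpy, scipy, OpenCV 4.12 (cv2) and the standard library are available. Lean on these libraries where they do the work, as an engineer would, in place of code of your own. Each camera call takes 0.05 s, during which the arm holds its last target. There are 200 camera calls.

## Working session

There is one attempt and no reset: what is moved stays moved. The work goes in short steps, Python scripts to look and compute and a shell command to move; the robot and the scene stay as the last step left them, time stands still between calls to the robot, and variables do not carry over. Pictures are saved under pics/ and viewed, about 8 in all and at most 12, crops included, and the job is handed in when it is done.

```bash
mkdir -p pics; python3 - <<'E'
from rig import *
import cv2
for n in("top","side"):
    cv2.imwrite(f"pics/{n}0.png",cv2.resize(camera(n)[:,:,::-1],None,fx=1.4,fy=1.4,interpolation=cv2.INTER_CUBIC))
    c=get_calibration(n);print(n,c)
    for t in("jig","jig_fence","panel","panel_near","clamp_knob","clamp","spare"):
        print(t,[(d["p"],[round(v,3) for v in d["at"]]) for d in search_frame(t,n)])
o=get_obs();print(o)
E
```

```text
top {'fx': 539.7870523864999, 'fy': 539.7870523864999, 'cx': 271.597995665994, 'cy': 211.83497153330524, 'R': array([[ 2.10614649e-05, -9.99946259e-01, -1.03672377e-02],
       [-9.84043704e-01,  1.82388638e-03, -1.77917572e-01],
       [ 1.77926919e-01,  1.02055622e-02, -9.83990781e-01]]), 't': array([-0.011705  ,  0.54592344,  1.31413111])}
jig [(0.81, [0.528, 0.211, 0.011]), (0.62, [0.487, 0.441, 0.016])]
jig_fence [(0.68, [0.529, 0.215, 0.011])]
panel [(0.83, [0.289, 0.3, 0.014]), (0.71, [0.47, 0.215, 0.031]), (0.67, [0.532, 0.043, 0.014])]
panel_near [(0.97, [0.473, 0.221, 0.03]), (0.71, [0.53, 0.043, 0.017]), (0.62, [0.285, 0.292, 0.015]), (0.52, [0.655, -0.437, 0.043])]
clamp_knob [(0.8, [0.589, 0.213, 0.102])]
clamp [(0.84, [0.591, 0.205, 0.103])]
spare [(0.85, [0.512, -0.213, 0.014])]
side {'fx': 396.8611514066288, 'fy': 396.8611514066288, 'cx': 278.76915806408675, 'cy': 208.6590733166943, 'R': array([[ 0.98013111, -0.19784074, -0.01421428],
       [-0.14456568, -0.66345468, -0.7341176 ],
       [ 0.13580783,  0.7215864 , -0.67887356]]), 't': array([-0.52314712,  0.16373172,
[... 492 characters left out ...]
11, -0.231, 0.012])]
{'time': 0.8, 'q': array([ 9.73544778e-01,  5.27428925e-01,  1.43264467e+00,  2.35177460e-05,
        1.18139027e+00, -1.78535761e-01]), 'joint_velocities': array([-0.00116514, -0.0004488 ,  0.00153538, -0.00048947, -0.0008858 ,
        0.00092712]), 'joint_torque': array([-4.44087500e-04, -4.39939570e+01, -1.76979089e+01,  6.33566198e-02,
        5.02888311e-02, -2.52306421e-05]), 'position': array([0.25411219, 0.57102345, 0.24460977]), 'tool_rot': array([2.07836223e-01, 9.78163637e-01, 6.37217517e-05, 1.42844726e-05]), 'ft_force': array([ 0.34703663, -0.65111664,  0.22742667]), 'moment': array([-0.02781357, -0.05414774,  0.03191317]), 'grip_width': 0.08682355401980153}
```

View pics/top0.png

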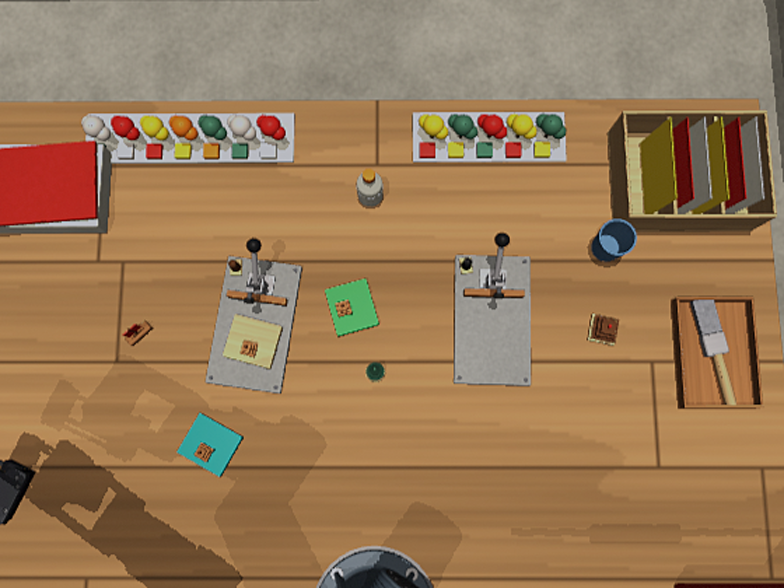

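View pics/side0.png

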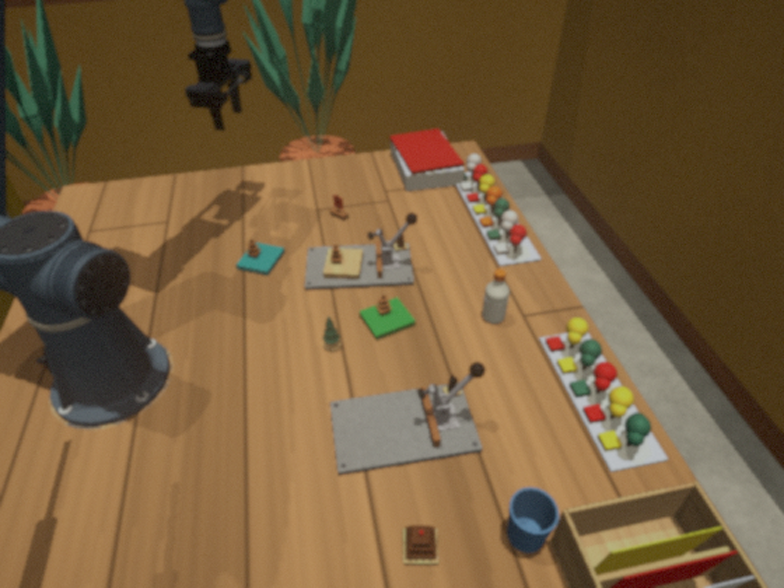

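The loose base (pale yellow) is on the left jig: its deck corners in the 1.4x top picture are about (229,256), (302,265), (281,392) and (206,382), and the base is around (253,341). The knob is at (254,245). The right jig is empty. The green and turquoise plates are decoys.

```bash
cat > h.py <<'E'
from rig import *
import cv2, numpy as np
def plane(n,uv,z):
    c=get_calibration(n);R=np.array(c["R"]);t=np.array(c["t"]);uv=np.atleast_2d(uv)
    d=np.c_[(uv[:,0]-c["cx"])/c["fx"],(uv[:,1]-c["cy"])/c["fy"],np.ones(len(uv))]@R
    o=-R.T@t
    return (o+d*((z-o[2])/d[:,2])[:,None])[:,:2]
def proj(n,X):
    c=get_calibration(n);p=np.atleast_2d(X)@np.array(c["R"]).T+c["t"]
    return np.c_[p[:,0]/p[:,2]*c["fx"]+c["cx"],p[:,1]/p[:,2]*c["fy"]+c["cy"]]
def yellow(im,box):
    h=cv2.cvtColor(im,cv2.COLOR_RGB2HSV);m=cv2.inRange(h,(22,50,130),(33,255,255))
    k=np.zeros_like(m);x0,y0,x1,y1=box;k[y0:y1,x0:x1]=m[y0:y1,x0:x1]
    cs,_=cv2.findContours(k,cv2.RETR_EXTERNAL,cv2.CHAIN_APPROX_NONE)
    return max(cs,key=cv2.contourArea).reshape(-1,2).astype(np.float32)
def rect(P):
    (cx,cy),wh,a=cv2.minAreaRect(P.astype(np.float32)*1000);return cx,cy,wh,a
E
python3 - <<'E'
from h import *
D=np.array([[229,256],[302,265],[281,392],[206,382]])/1.4
P=plane("top",D,.012);print("deck",P.round(4))
x=(P[0]+P[1]-P[2]-P[3]);print("yaw",np.degrees(np.arctan2(x[1],x[0])),"cen",P.mean(0),[np.linalg.norm(P[i]-P[i-1]) for i in range(4)])
u=x/np.linalg.norm(x);y=P[0]+P[3]-P[1]-P[2];print("yaw2",np.degrees(np.arctan2(-y[0],y[1])))
print("fence",P.mean(0)+.04*u)
im=camera("top");c=yellow(im,(140,190,230,280));print(len(c),cv2.minAreaRect(c))
print("panel",rect(plane("top",c,.027)))
im2=camera("side")
cv2.imwrite("pics/c1.png",np.hstack([cv2.resize(im[160:290,130:230,::-1],(400,520),interpolation=cv2.INTER_CUBIC),cv2.resize(im2[140:220,210:310,::-1],(400,320),interpolation=cv2.INTER_CUBIC) if 0 else cv2.copyMakeBorder(cv2.resize(im2[140:220,210:310,::-1],(400,320),interpolation=cv2.INTER_CUBIC),0,200,0,0,cv2.BORDER_CONSTANT)]))
E
```

```text
deck [[0.6304 0.2718]
 [0.6128 0.1344]
 [0.377  0.1682]
 [0.3951 0.3054]]
yaw -8.134563109538487 cen [0.50383617 0.2199785 ] [np.float64(0.23768441066720017), np.float64(0.13850637116769413), np.float64(0.23827181982683812), np.float64(0.13834920068628873)]
yaw2 -7.421273817772224
fence [0.5434337  0.21431856]
123 ((179.47720336914062, 243.46058654785156), (35.29978561401367, 31.692502975463867), 14.931416511535645)
panel (468.7574462890625, 222.38320922851562, (89.0803451538086, 80.52774047851562), 75.0516128540039)
```

View pics/c1.png

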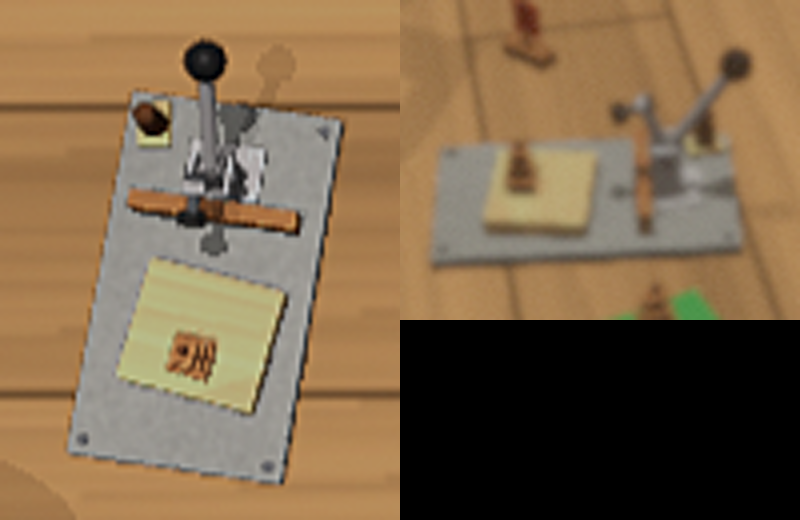

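```bash
python3 -m jog '[{"grip":80,"travel":[1.75,-4.2,0],"twist":2.0},{"grip":80,"travel":[1.75,-4.2,0],"twist":2.0},{"grip":80,"travel":[1.75,-4.2,0],"twist":2.0},{"grip":80,"travel":[1.75,-4.2,0],"twist":2.0},{"grip":80,"travel":[1.75,-4.2,0],"twist":2.0},{"grip":80,"travel":[1.75,-4.2,0],"twist":2.0},{"grip":80,"travel":[1.75,-4.2,0],"twist":2.0},{"grip":80,"travel":[1.75,-4.2,0],"twist":2.0}]' 20
python3 -m jog '[{"grip":80,"travel":[0,0,-4],"twist":0},{"grip":80,"travel":[0,0,-4],"twist":0},{"grip":80,"travel":[0,0,-3],"twist":0},{"grip":80,"travel":[0,0,0],"twist":0}]'
python3 - <<'E'
from h import *
o=get_obs();p=o["position"];q=o["tool_rot"];print(p,"toolyaw",np.degrees(np.arctan2(2*q[1]**2-1,2*q[0]*q[1])),o["grip_width"])
for n in("top","side"):
    camera(n)
    for t in("clamp_knob","glue","jig_pivot","panel_near","panel_left","panel_right"): print(n,t,[(d["p"],[round(v,3) for v in d["at"]]) for d in search_frame(t,n)][:2])
im=camera("top");h=cv2.cvtColor(im,cv2.COLOR_RGB2HSV)
E
```

```text
time: 1.7
position: [0.3947, 0.2334, 0.2449]
tool_rot: [0.069, 0.998, 0.0, 0.001]
ft_force: [0.7, 0.7, 0.3]
grip_width: 0.0597
time: 2.1
position: [0.3919, 0.2339, 0.1317]
tool_rot: [0.07, 0.998, -0.001, -0.004]
ft_force: [-0.7, -0.2, -0.4]
grip_width: 0.0596
[0.39194592 0.23390572 0.1317368 ] toolyaw 81.95485600791595 0.059605748211757896
top clamp_knob [(0.62, [0.414, -0.005, 0.04]), (0.54, [0.589, 0.213, 0.101])]
top glue [(0.67, [0.483, 0.216, 0.029]), (0.63, [0.739, 0.01, 0.079])]
top jig_pivot [(0.84, [0.563, 0.206, 0.015])]
top panel_near [(0.97, [0.481, 0.22, 0.03]), (0.88, [0.53, 0.042, 0.014])]
top panel_left [(0.79, [0.533, 0.043, 0.014]), (0.59, [0.481, 0.213, 0.028])]
top panel_right [(0.67, [0.481, 0.215, 0.031]), (0.58, [0.536, 0.043, 0.02])]
side clamp_knob [(0.53, [0.588, 0.208, 0.097]), (0.33, [0.467, 0.211, 0.026])]
side glue [(0.85, [0.744, -0.003, 0.068])]
side jig_pivot [(0.92, [0.535, 0.2, 0.011])]
side panel_near [(0.77, [0.536, 0.032, 0.013]), (0.6, [0.468, 0.217, 0.026])]
side panel_left [(0.78, [0.529, 0.038, 0.017]), (0.73, [0.284, 0.287, 0.019])]
side panel_right [(0.98, [0.282, 0.285, 0.015]), (0.7, [0.533, 0.036, 0.014])]
```

```bash
python3 -m jog '[{"grip":80,"travel":[0,0,-4],"twist":0},{"grip":80,"travel":[0,0,-3],"twist":0},{"grip":80,"travel":[0,0,-2],"twist":0},{"grip":80,"travel":[0,0,-0.6],"twist":0},{"grip":80,"travel":[0,0,0],"twist":0},{"grip":80,"travel":[0,0,0],"twist":0}]'
python3 -m jog '[{"grip":80,"travel":[0.6,-0.08,0],"twist":0},{"grip":80,"travel":[0.6,-0.08,0],"twist":0},{"grip":80,"travel":[0.6,-0.08,0],"twist":0},{"grip":80,"travel":[0.6,-0.08,0],"twist":0},{"grip":80,"travel":[0.6,-0.08,0],"twist":0},{"grip":80,"travel":[0.6,-0.08,0],"twist":0},{"grip":80,"travel":[0.6,-0.08,0],"twist":0},{"grip":80,"travel":[0,0,0],"twist":0}]'
python3 - <<'E'
from h import *
im=camera("top");im2=camera("side")
cv2.imwrite("pics/c2.png",np.hstack([cv2.resize(im[160:290,130:230,::-1],(400,520),interpolation=cv2.INTER_CUBIC),cv2.copyMakeBorder(cv2.resize(im2[140:220,210:310,::-1],(400,320),interpolation=cv2.INTER_CUBIC),0,200,0,0,cv2.BORDER_CONSTANT)]))
E
```

```text
time: 3.45
position: [0.3946, 0.2351, 0.0391]
tool_rot: [0.07, 0.998, 0.0, 0.0]
ft_force: [-0.3, 0.0, 0.3]
grip_width: 0.0596
time: 4.25
position: [0.4377, 0.2294, 0.0386]
tool_rot: [0.07, 0.998, 0.0, 0.001]
ft_force: [-0.5, 0.5, 0.9]
grip_width: 0.0598
```

View pics/c2.png

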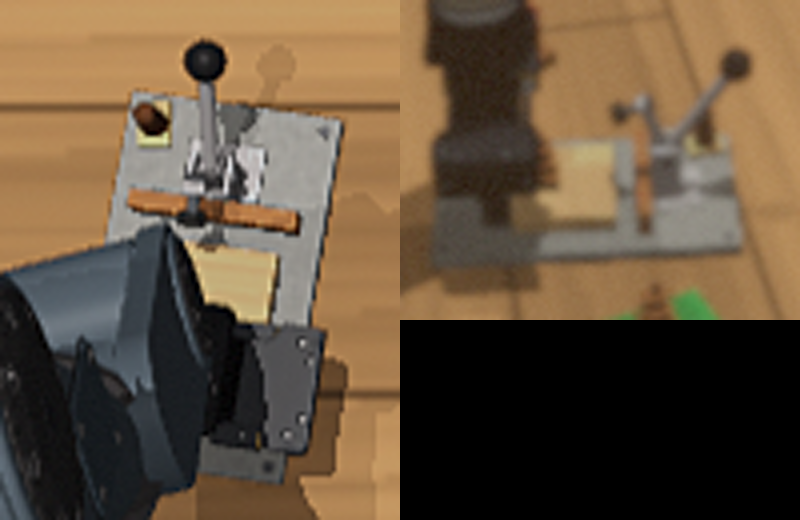

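The base has moved squarely towards the fence. In the crop, its far edge runs from about (200,245) to (280,255), and the fence is at about (130–300, 195–230). I'll close the remaining 17 mm while watching the force.

```bash
python3 -m jog '[{"grip":80,"travel":[0.5,-0.07,0],"twist":0},{"grip":80,"travel":[0.5,-0.07,0],"twist":0},{"grip":80,"travel":[0.4,-0.06,0],"twist":0},{"grip":80,"travel":[0,0,0],"twist":0}]'
python3 -m jog '[{"grip":80,"travel":[0.1,-0.014,0],"twist":0},{"grip":80,"travel":[0.1,-0.014,0],"twist":0},{"grip":80,"travel":[0,0,0],"twist":0}]'
```

```text
time: 4.75
position: [0.4513, 0.2274, 0.0386]
tool_rot: [0.07, 0.998, 0.0, 0.001]
ft_force: [0.8, -0.6, 0.8]
grip_width: 0.0599
time: 5.05
position: [0.452, 0.2271, 0.0386]
tool_rot: [0.07, 0.998, -0.0, -0.0]
ft_force: [-1.0, -0.6, 0.6]
grip_width: 0.0594
```

```bash
python3 -m jog '[{"grip":80,"travel":[0.1,-0.014,0],"twist":0},{"grip":80,"travel":[0.1,-0.014,0],"twist":0},{"grip":80,"travel":[0,0,0],"twist":0}]'
```

```text
time: 5.35
position: [0.4537, 0.2268, 0.0385]
tool_rot: [0.07, 0.998, -0.0, -0.001]
ft_force: [-2.3, 0.2, 0.3]
grip_width: 0.0594
```

```bash
python3 -m jog '[{"grip":80,"travel":[0.1,-0.014,0],"twist":0},{"grip":80,"travel":[0.1,-0.014,0],"twist":0},{"grip":80,"travel":[0,0,0],"twist":0}]'; python3 -c "
from rig import *;print(get_obs()['moment'])"
```

```text
time: 5.65
position: [0.4538, 0.2267, 0.0385]
tool_rot: [0.07, 0.998, -0.0, -0.002]
ft_force: [-5.5, 3.3, 3.2]
grip_width: 0.0599
[0.53774738 0.89488494 0.07199216]
```

```bash
python3 -m jog '[{"grip":80,"travel":[0.15,-0.02,0],"twist":0},{"grip":80,"travel":[0.15,-0.02,0],"twist":0},{"grip":80,"travel":[0,0,0],"twist":0},{"grip":80,"travel":[0,0,0],"twist":0}]'; python3 - <<'E'
from h import *
im=camera("top");im2=camera("side")
cv2.imwrite("pics/c3.png",np.hstack([cv2.resize(im[190:260,140:220,::-1],(400,350),interpolation=cv2.INTER_CUBIC),cv2.resize(im2[150:215,230:310,::-1],(400,350),interpolation=cv2.INTER_CUBIC)]))
E
```

```text
time: 6.05
position: [0.454, 0.2265, 0.0383]
tool_rot: [0.07, 0.998, -0.001, -0.005]
ft_force: [-9.3, 5.7, 6.5]
grip_width: 0.0598
```

View pics/c3.png

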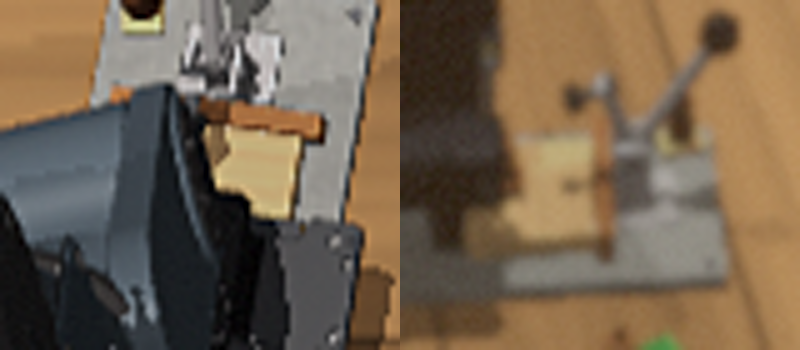

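The far edge meets the fence along the visible right half, about (210,115)–(300,135) in the crop. The rest is behind the arm, so I'll back off, lift clear and check with the view open.

```bash
python3 -m jog '[{"grip":80,"travel":[-1,0.14,0],"twist":0},{"grip":80,"travel":[-2,0.28,0],"twist":0},{"grip":80,"travel":[-2,0.28,0],"twist":0},{"grip":80,"travel":[0,0,2],"twist":0},{"grip":80,"travel":[0,0,4.5],"twist":0},{"grip":80,"travel":[0,0,4.5],"twist":0},{"grip":80,"travel":[0,0,4.5],"twist":0},{"grip":80,"travel":[0,0,4.5],"twist":0}]'
python3 -m jog '[{"grip":255,"travel":[2.5,-4,0],"twist":0},{"grip":255,"travel":[2.5,-4,0],"twist":0},{"grip":255,"travel":[2.5,-4,0],"twist":0},{"grip":255,"travel":[2.5,-4,0],"twist":0},{"grip":255,"travel":[2.5,-4,0],"twist":0},{"grip":255,"travel":[0,0,0],"twist":0}]' 20
python3 - <<'E'
from h import *
im=camera("top");im2=camera("side")
c=yellow(im,(140,180,230,280));r=rect(plane("top",c,.027));print("panel",r)
d=np.array(r[:2])/1000-[.5434,.2143];print("jig x,y",d@[.9903,-.139],d@[.139,.9903])
cv2.imwrite("pics/c4.png",np.hstack([cv2.resize(im[165:285,140:220,::-1],(400,600),interpolation=cv2.INTER_CUBIC),cv2.copyMakeBorder(cv2.resize(im2[150:215,230:310,::-1],(400,350),interpolation=cv2.INTER_CUBIC),0,250,0,0,cv2.BORDER_CONSTANT)]))
E
```

```text
time: 6.95
position: [0.4098, 0.233, 0.2407]
tool_rot: [0.07, 0.998, 0.0, 0.001]
ft_force: [0.7, 0.0, 0.2]
grip_width: 0.0595
time: 7.55
position: [0.5392, 0.0275, 0.2391]
tool_rot: [0.073, 0.997, -0.001, 0.004]
ft_force: [0.5, 0.9, 0.2]
grip_width: 0.0198
panel (504.43218994140625, 230.74362182617188, (71.96129608154297, 80.35818481445312), 81.814453125)
jig x,y -0.040875485734863264 0.010867593096313476
```

View pics/c4.png

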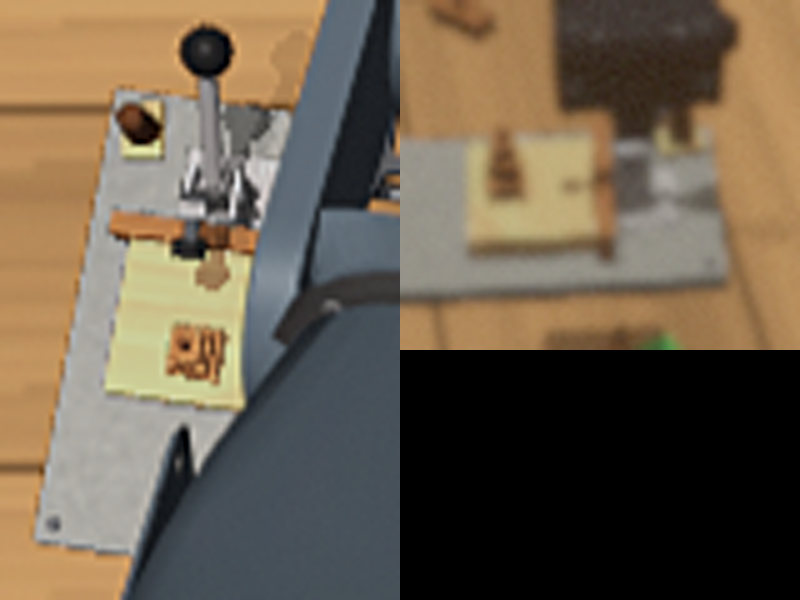

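The base is flush: its angle matches the jig, its centre is 41 mm before the fence and it is within about 2 mm laterally. Next, the lever.

```bash
python3 -m jog '[{"grip":255,"travel":[2.5,3.3,0],"twist":0},{"grip":255,"travel":[2.5,3.3,0],"twist":0},{"grip":255,"travel":[2.5,3.3,0],"twist":0},{"grip":255,"travel":[2.5,3.3,0],"twist":0},{"grip":255,"travel":[2.8,3.4,0],"twist":0},{"grip":255,"travel":[0,0,0],"twist":0},{"grip":255,"travel":[0,0,0],"twist":0}]'
```

```text
time: 8.35
position: [0.6608, 0.2012, 0.2377]
tool_rot: [0.068, 0.998, -0.0, -0.001]
ft_force: [0.1, 0.7, -0.1]
grip_width: 0.0002
```

```bash
python3 -m jog '[{"grip":255,"travel":[0,0,-3],"twist":0},{"grip":255,"travel":[0,0,-3],"twist":0},{"grip":255,"travel":[0,0,-2],"twist":0},{"grip":255,"travel":[0,0,-1.7],"twist":0},{"grip":255,"travel":[0,0,0],"twist":0},{"grip":255,"travel":[0,0,0],"twist":0}]'
python3 - <<'E'
from h import *
im=camera("top");im2=camera("side")
cv2.imwrite("pics/c5.png",np.hstack([cv2.resize(im[125:245,140:220,::-1],(400,600),interpolation=cv2.INTER_CUBIC),cv2.copyMakeBorder(cv2.resize(im2[110:215,230:330,::-1],(400,420),interpolation=cv2.INTER_CUBIC),0,180,0,0,cv2.BORDER_CONSTANT)]))
E
```

```text
time: 8.95
position: [0.6613, 0.1986, 0.1419]
tool_rot: [0.07, 0.998, -0.0, -0.0]
ft_force: [-0.5, 0.4, 0.3]
grip_width: 0.0005
```

View pics/c5.png

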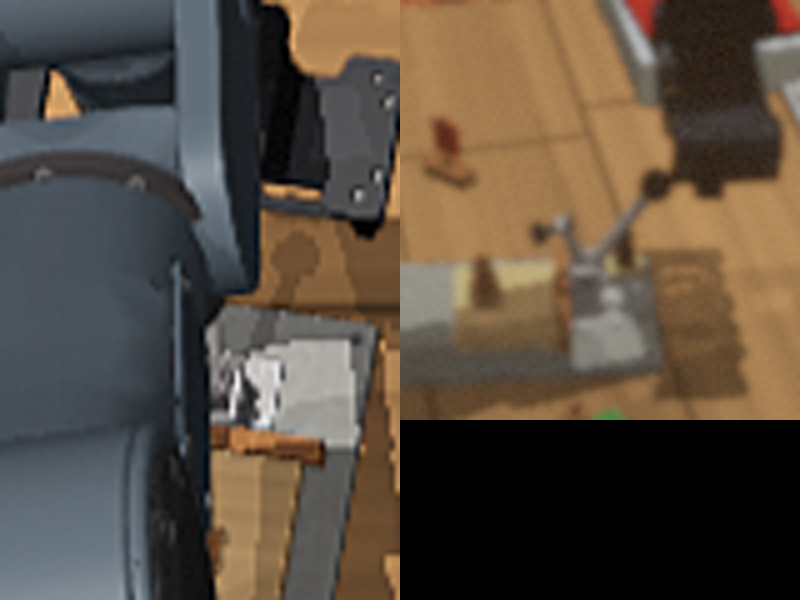

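Seen from the side, the fingertips at (708,190) stand behind the knob at (655,183), at its height. I'll push towards the base.

```bash
python3 -m jog '[{"grip":255,"travel":[-0.8,0.11,0],"twist":0},{"grip":255,"travel":[-0.8,0.11,0],"twist":0},{"grip":255,"travel":[-0.8,0.11,0],"twist":0},{"grip":255,"travel":[-0.8,0.11,0],"twist":0},{"grip":255,"travel":[-0.8,0.11,0],"twist":0}]'
python3 -m jog '[{"grip":255,"travel":[-0.8,0.11,0],"twist":0},{"grip":255,"travel":[-0.8,0.11,0],"twist":0},{"grip":255,"travel":[-0.8,0.11,0],"twist":0},{"grip":255,"travel":[-0.6,0.08,0],"twist":0}]'
python3 -m jog '[{"grip":255,"travel":[-0.6,0.08,0],"twist":0},{"grip":255,"travel":[-0.6,0.08,0],"twist":0},{"grip":255,"travel":[0,0,0],"twist":0}]'
```

```text
time: 9.55
position: [0.6309, 0.2048, 0.1472]
tool_rot: [0.07, 0.997, 0.002, 0.012]
ft_force: [8.9, -0.7, 7.5]
grip_width: 0.0005
time: 9.95
position: [0.5902, 0.209, 0.1415]
tool_rot: [0.069, 0.998, -0.0, -0.001]
ft_force: [0.4, 0.1, 0.7]
grip_width: 0.0004
time: 10.25
position: [0.578, 0.2104, 0.1407]
tool_rot: [0.069, 0.998, -0.0, -0.002]
ft_force: [0.4, 0.3, 0.8]
grip_width: 0.0005
```

```bash
python3 -m jog '[{"grip":255,"travel":[2,-0.28,0],"twist":0},{"grip":255,"travel":[0,0,3],"twist":0},{"grip":255,"travel":[0,0,4],"twist":0},{"grip":255,"travel":[0,0,4],"twist":0},{"grip":255,"travel":[-2,4.2,0],"twist":0},{"grip":255,"travel":[-2,4.2,0],"twist":0},{"grip":255,"travel":[-2,4.2,0],"twist":0},{"grip":255,"travel":[-2,4.2,0],"twist":0}]'
python3 -m jog '[{"grip":255,"travel":[-3,3.5,0],"twist":0},{"grip":255,"travel":[-3,3.5,0],"twist":0},{"grip":255,"travel":[-3,3.5,0],"twist":0},{"grip":255,"travel":[-3,3.5,0],"twist":0},{"grip":255,"travel":[-3,3.5,0],"twist":0},{"grip":255,"travel":[0,0,0],"twist":0},{"grip":255,"travel":[0,0,0],"twist":0}]'
python3 - <<'E'
from h import *
im=camera("top");im2=camera("side")
cv2.imwrite("pics/top6.png",cv2.resize(im[:,:,::-1],None,fx=1.4,fy=1.4,interpolation=cv2.INTER_CUBIC))
c=yellow(im,(140,180,230,280));r=rect(plane("top",c,.027));print("panel",r)
d=np.array(r[:2])/1000-[.5434,.2143];print("jig x,y",d@[.9903,-.139],d@[.139,.9903])
cv2.imwrite("pics/c6.png",np.hstack([cv2.resize(im[165:285,140:220,::-1],(400,600),interpolation=cv2.INTER_CUBIC),cv2.copyMakeBorder(cv2.resize(im2[130:215,220:310,::-1],(400,378),interpolation=cv2.INTER_CUBIC),0,222,0,0,cv2.BORDER_CONSTANT)]))
E
```

```text
time: 11.05
position: [0.5193, 0.3767, 0.2513]
tool_rot: [0.07, 0.998, -0.0, -0.0]
ft_force: [0.9, 0.5, -0.2]
grip_width: 0.0004
time: 11.75
position: [0.3691, 0.551, 0.251]
tool_rot: [0.068, 0.998, -0.001, -0.0]
ft_force: [-0.3, -0.3, 0.4]
grip_width: 0.0005
panel (503.406494140625, 222.35060119628906, (89.29069519042969, 79.9982681274414), 81.81395721435547)
jig x,y -0.04072460241882324 0.0024134130502319294
```

View pics/c6.png

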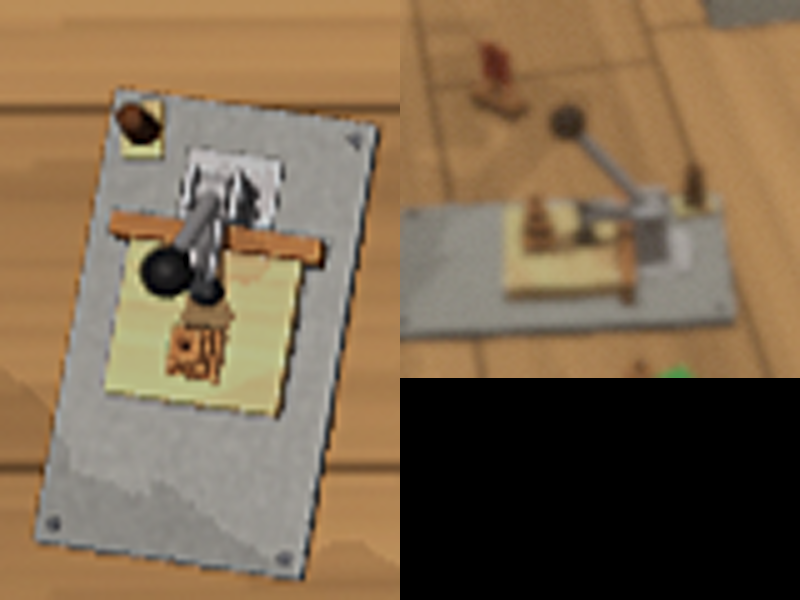

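View pics/top6.png

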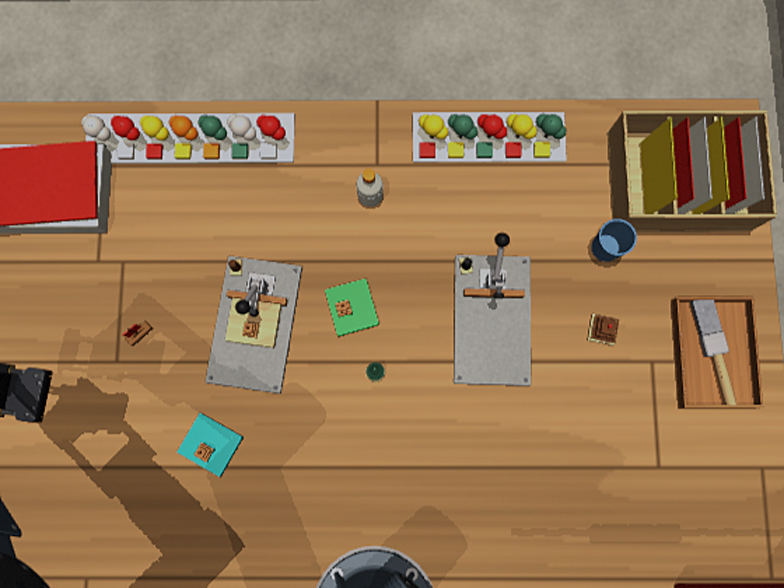

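The lever is over, with its knob at (165,270) in the crop and the pad at (207,292) pressing on the base. The base is flush along the whole fence, and the other goods and the empty jig's lever look unchanged.

```bash
python3 -c "
from rig import *;print(hand_in())"
```

```text
the job is handed in; nothing more can be done
None
```

I pushed the base flush against the fence with the fingertips, and then pushed the same jig's clamp lever over centre from behind the knob. It snapped down onto the base. The job is handed in at about 12 s of robot time, with the arm well clear.

- **Base:** in the last top picture its centre is 40.7 mm before the fence (40 would be exact) and 2.4 mm off centre. Its angle matches the jig's within the measuring error of about half a degree.
- **Clamp:** the last pictures show the handle leaning over the base and the pad pressing on it. I judged this by eye and did not measure the lever angle.
- **Other goods:** the empty jig's lever is still open and the bystanders look unmoved in the before and after pictures.
- **Forces:** the highest wrist reading at the end of a move was about 13 N.

No check failed. The network's positions scattered by several mm, up to about a centimetre, and a few were plainly wrong. I measured the jig and base from the image outlines instead, using only the top view with heights from the task text.

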